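# Sort two studs by thread pitch on the V-notched gauges

## Task

Two threaded studs lie among the salvaged parts on the bench, one with a coarse thread and one with a fine thread. Check them on the pitch gauges: lay the coarse stud in the gauge with the coarse teeth and the fine stud in the gauge with the fine teeth. Leave each lying level, fully down in both V notches of its gauge, with its threaded length centred on the gauge.

Things in the scene. Friction and masses are not known exactly. Their poses are not given: they have to be found in the camera images.
- coarse_mid (a point): Coarse stud: bright crests 10 mm apart, dark grooves, striped. Steel, lying flat: 26 mm diameter, thread 130 mm long, then a bare hex end 20 mm long, 26 mm across flats; about 0.5 kg. Point: on its axis, mid-thread, 13 mm above the table; x axis along it, hex end from x = +65 to +85 mm. A look-alike with a smooth shank lies nearby and is not wanted.
- fine_mid (a point): Fine stud: crests 2.5 mm apart, evenly grey from afar. Steel, lying flat: 26 mm diameter, thread 130 mm long, then a bare hex end 20 mm long, 26 mm across flats; about 0.5 kg. Point: on its axis, mid-thread, 13 mm above the table; x axis along it, hex end from x = +65 to +85 mm. A look-alike with a smooth shank lies nearby and is not wanted.
- gauge_coarse_seat (a point): Coarse gauge: Fixed; blue base 120x96x8 mm, white teeth 10 mm apart (V flanks, edge strips). Two dark plates with 90 deg V notches, 51 mm wide at the top (z 55 mm); smooth to slide in, self-centring; either way round. Point: on a seated stud's axis, midway between plates, 48 mm above the table; x along the notches. Plates at 26 to 48 mm either side along x, 66 mm wide, gap open for fingers.
- gauge_fine_seat (a point): Fine gauge: Fixed; blue base 120x96x8 mm, white teeth 2.5 mm apart (V flanks, edge strips). Two dark plates with 90 deg V notches, 51 mm wide at the top (z 55 mm); smooth to slide in, self-centring; either way round. Point: on a seated stud's axis, midway between plates, 48 mm above the table; x along the notches. Plates at 26 to 48 mm either side along x, 66 mm wide, gap open for fingers.
Mind the look-alikes: they are no part of the job. What is shaped like the part that bears gauge_coarse_seat but red is not meant.

How it is judged:
By the outcome, as a careful person would: the job done as asked, in the order asked, and still so for the second after the job is handed in, with the robot touching nothing.
It also fails if it takes over 58 s, if anything falls off the work surface, if the arm or the gripper's body presses on something with over 40 N, if the wrist force passes 120 N, or if a joint passes its speed limit or range.

## Robot

A 6-joint arm with a two-finger parallel gripper is mounted at the origin on the work surface. World frame = base frame: x ahead of the robot, y to its left, z up, the work surface at z = 0. Lengths are in m, angles in rad, forces in N, time in s.
With the tool pointing down it reaches from about 0.225 to 0.875 m from the base axis. Payload 3.4 kg.
Tool frame: the origin (TCP) lies on the mounting face of the last link; the fingertips stand 173 mm ahead of it and the grasp point (between the pads) lies 155 mm ahead of it; y points along the fingers, x is the direction in which the jaws open and shut, and the axes are right-handed (so a half turn about y gives the same grasp; the last joint's range is limited). The gripper opens to 85 mm and grips with 20 to 120 N. Pads are 22 mm wide; open, the fingers measure 114 mm over their backs; the gripper's body (76 mm by 85 mm) begins 54 mm behind the grasp point. The pads swing forward as they close: fully open they stand 13 mm farther back than shut.
Start: joints at [1.195, 0.276, 1.505, -0, 1.361, -0.121], TCP at [0.145, 0.556, 0.405] pointing down, gripper open.
Joint ranges: [-2.89, 2.89], [-0.75, 2.08], [0.22, 2.7], [-1.18, 4.32], [0.11, 2.71], [-2.7, 2.7]. Speed limits (rad/s): [2.57, 2.57, 3.14, 3.14, 3.14, 3.14].

## Interface

Orientations are given as a unit quaternion [w, x, y, z].
In Python, from rig import manip, vision, ticket gives the robot as it stands.
- The arm moves only by the tool arm_command, never from a script. Its argument "increments" is one flat list of numbers, 7 for each row, row after row: the turn, a rotation vector about the tool's x, y, z in rad, then the shift along the tool's x, y, z in cm, then the closure, from 0 (fully open) to 1 (shut). In form: [wx, wy, wz, tx, ty, tz, hand, wx, wy, wz, tx, ty, tz, hand, ...]. A call has 1 to 8 rows; each row shifts and turns the commanded pose from where the row before left it, along the tool's axes as they then stand; what a row does not reach is not made up. A row lasts 1/8 s, in which the tool goes at most 62.5 mm and 10.7 degrees, less where a joint would pass 70% of its speed; a pose out of reach is approached as far as the arm can. A call is refused whole if a number of a shift passes 6.25 or a number of a turn 0.188, either way. A call with a gripper value outside its range is refused whole. The fingers move at their own pace and stop on an object; "grip_force" is the grip in N (left out, the last holds). Time passes only in rows, so rows that do not move let the fingers close. It gives the time, the measured TCP pose, the force and the opening at its end, in the units of the state.
- manip.get_state(): the state, without advancing time (a new reading comes with each control period).
- vision.get_image(name): name is "scene" or "top"; returns the picture (400x640x3 uint8, red, green, blue); there is no depth.
- vision.camera_params(name): a dict with "vfov" (degrees; the focal length in pixels is half the picture's height over the tangent of half this angle, whatever the lens; pixels are square), "cx", "cy" (the principal point, pixels), "R" (3x3) and "t" (3): a world point X has camera coordinates R X + t. Camera axes: x right, y down, z forward; pixel columns grow to the right and rows downward; lengths in m; the calibration is good to about 2 mm. A picture is of the moment at which its call begins. camera_params takes no time and is no camera call.
- ticket.sign_off(): hands the job in, once; it reports no verdict.
The state is a dict: "clock": time; "qpos": joint angles; "qd": joint speeds; "effort": joint torques, N m; "position": TCP position; "ee_rot": TCP orientation; "contact_force": force on the tool from outside, world axes, zero at the start; "moment": the same for the moment, N m; "width": finger opening in m.
Only numpy, scipy, OpenCV 4.12 (cv2) and the standard library are available. Lean on these libraries where they do the work, as an engineer would, in place of code of your own. Each camera call takes 0.05 s, during which the arm holds its last target.

## Working session

There is one attempt and no reset: what is moved stays moved. The work goes in short steps, Python scripts to look and compute and a tool call to move; the robot and the scene stay as the last step left them, time stands still between calls to the robot, and variables do not carry over. Pictures are saved under pics/ and viewed, and the job is handed in when it is done.

Besides the shell and the picture viewer there is one more tool, called after ">>>" by a JSON object that holds its "name" and its "arguments". arm_command: Moves the arm, as the interface text tells. Its arguments: {"type":"object","properties":{"increments":{"type":"array"},"grip_force":{"type":"number"}},"required":["increments"]}

```bash
mkdir -p pics; python3 - <<'E'
from rig import manip, vision
import cv2
for n in("scene","top"):
    im=vision.get_image(n); cv2.imwrite(f"pics/{n}0.png",im[:,:,::-1])
    p=vision.camera_params(n); print(n,p)
print(manip.get_state())
E
```

```text
scene {'vfov': 54.80997027818411, 'cx': 309.8787394289737, 'cy': 203.91019184479433, 'R': array([[ 0.78319132,  0.6217458 ,  0.00659684],
       [ 0.39631659, -0.49099474, -0.77579464],
       [-0.47910804,  0.61021007, -0.63095099]]), 't': array([-0.40931234, -0.14174618,  1.08116796])}
top {'vfov': 43.5799949568021, 'cx': 307.07992622500353, 'cy': 195.3308330354572, 'R': array([[-0.01192617, -0.99986221,  0.01154708],
       [-0.98629464,  0.00986229, -0.16469855],
       [ 0.16456197, -0.01335305, -0.98627636]]), 't': array([0.00315462, 0.51143915, 1.10803188])}
{'clock': 0.1, 'qpos': array([ 1.19496931e+00,  2.76540066e-01,  1.50602129e+00,  5.84898455e-06,
        1.36070721e+00, -1.20990262e-01]), 'qd': array([ 0.00011905, -0.00274305, -0.00436344,  0.00031693,  0.00048014,
       -0.00086536]), 'effort': array([ 7.14490016e-04, -4.17697978e+01, -2.46404278e+01, -1.00229090e-04,
        5.71572280e-03, -6.15276875e-06]), 'position': array([0.1448784 , 0.55625145, 0.40391535]), 'ee_rot': array([-0.55918226,  0.559785  ,  0.43189903, -0.43291936]), 'contact_force': array([ 0.26180551, -0.01123122, -0.81082548]), 'moment': array([-0.03985478, -0.00990524, -0.04619602]), 'width': 0.08546699590802656}
```

View pics/top0.png

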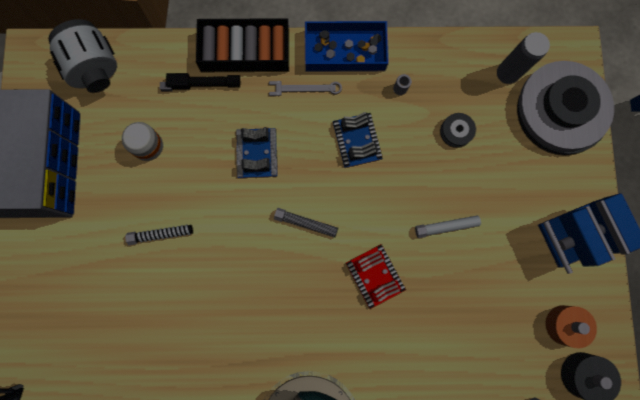

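View pics/scene0.png

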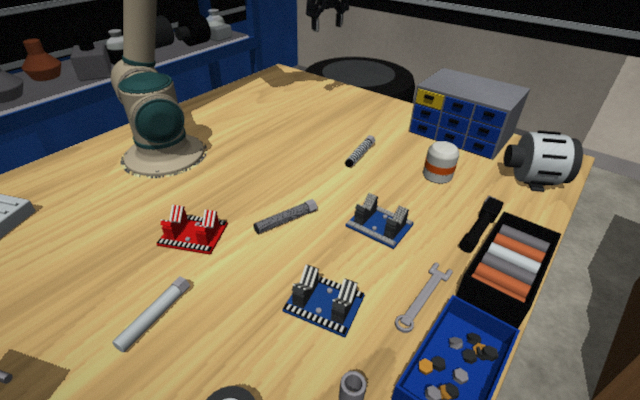

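```bash
python3 - <<'E'
import cv2,numpy as np
im=cv2.imread("pics/top0.png"); s=cv2.imread("pics/scene0.png")
def crop(i,u,v,w,h,k): return cv2.resize(i[v:v+h,u:u+w],None,fx=k,fy=k,interpolation=cv2.INTER_CUBIC)
a=crop(im,225,105,80,80,5);b=crop(im,325,105,80,80,5)
c=crop(im,115,205,80,40,5);d=crop(im,265,200,80,40,5)
cv2.imwrite("pics/a.png",np.clip(np.vstack([np.hstack([a,b]),np.hstack([c,d])])*1.5,0,255).astype(np.uint8))
a=crop(s,335,185,80,60,5);b=crop(s,280,262,90,70,5)
c=crop(s,245,195,80,40,5);d=crop(s,340,130,80,40,5)
cv2.imwrite("pics/b.png",np.clip(np.vstack([np.hstack([a,crop(s,285,265,80,60,5)]),np.hstack([c,d])])*1.5,0,255).astype(np.uint8))
E
```

```text
(no output)
```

View pics/a.png

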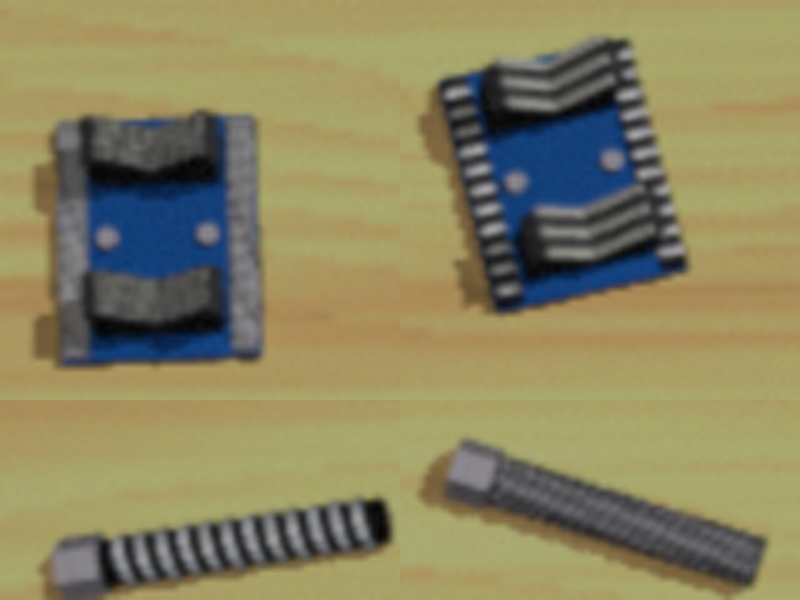

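View pics/b.png

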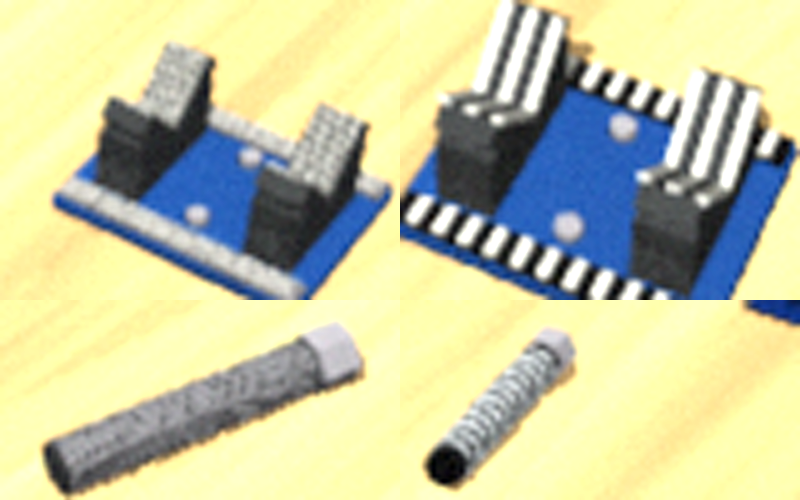

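```bash
cat > h.py <<'E'
import cv2,numpy as np
def crop(i,u,v,w,h,k,g=10,gain=1.4):
    o=cv2.resize(i[v:v+h,u:u+w],None,fx=k,fy=k,interpolation=cv2.INTER_CUBIC)
    o=np.clip(o*gain,0,255).astype(np.uint8)
    for x in range(-(-u//g)*g,u+w,g):
        cv2.line(o,(int((x-u+.5)*k),0),(int((x-u+.5)*k),5),(0,0,255),1); cv2.putText(o,str(x),(int((x-u+.5)*k)-10,16),0,.35,(0,0,255),1)
    for y in range(-(-v//g)*g,v+h,g):
        cv2.line(o,(0,int((y-v+.5)*k)),(5,int((y-v+.5)*k)),(0,0,255),1); cv2.putText(o,str(y),(7,int((y-v+.5)*k)+4),0,.35,(0,0,255),1)
    return o
E
python3 - <<'E'
from h import *
s=cv2.imread("pics/scene0.png")
cv2.imwrite("pics/c.png",crop(s,280,260,95,72,8,gain=1))
cv2.imwrite("pics/d.png",crop(s,340,185,80,62,8,gain=1))
cv2.imwrite("pics/e.png",np.vstack([crop(s,248,190,76,46,8,gain=1),crop(s,325,130,76,38,8,gain=1)])[:600])
t=cv2.imread("pics/top0.png")
cv2.imwrite("pics/f.png",np.hstack([crop(t,228,118,56,68,7),crop(t,328,105,58,68,7)]))
cv2.imwrite("pics/g.png",np.vstack([crop(t,118,218,80,30,8),crop(t,268,202,80,38,8)]))
E
```

```text
(no output)
```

View pics/c.png

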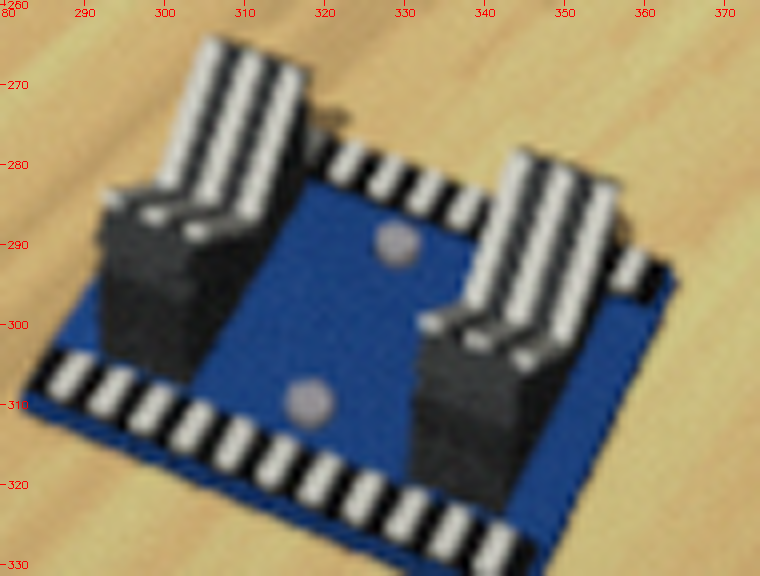

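View pics/d.png

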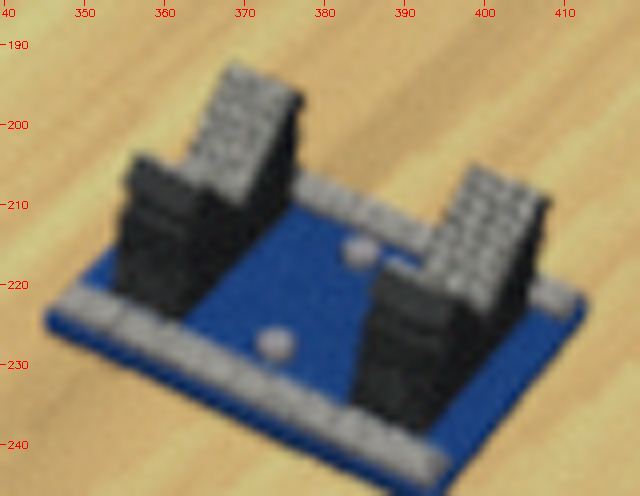

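View pics/e.png

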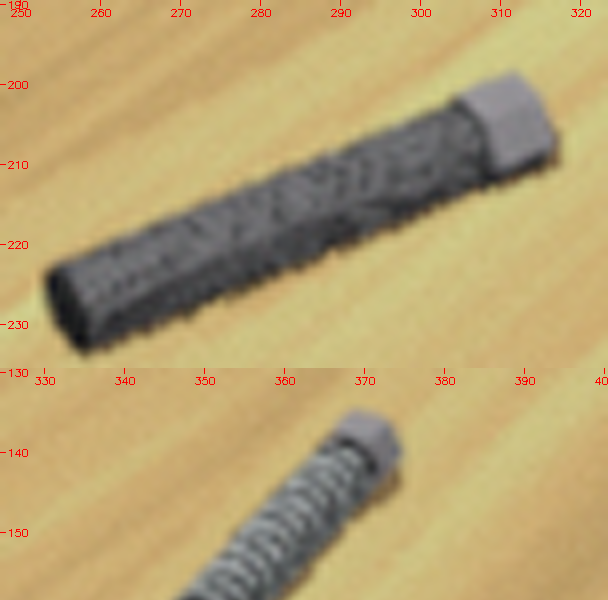

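View pics/f.png

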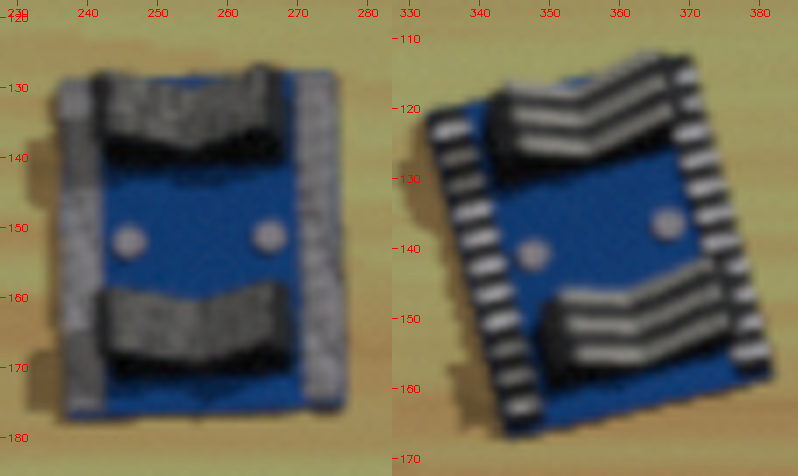

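View pics/g.png

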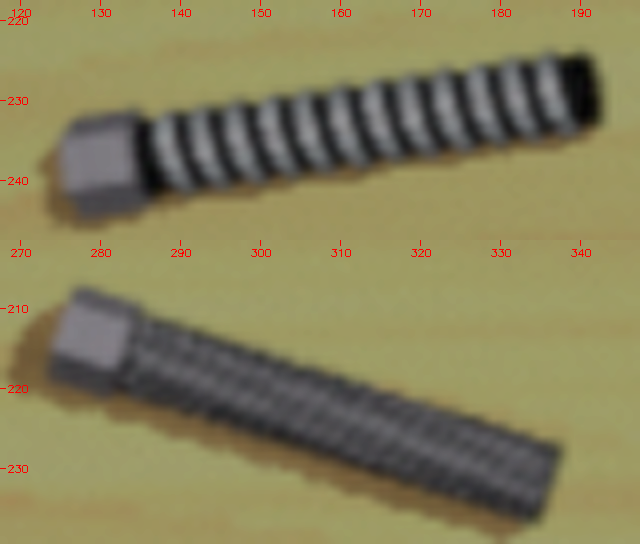

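```bash
cat >> h.py <<'E'
from rig import vision
from scipy.optimize import least_squares
P={n:vision.camera_params(n) for n in("scene","top")}
def proj(n,X):
    p=P[n];X=np.atleast_2d(X)@p["R"].T+p["t"];f=200/np.tan(np.radians(p["vfov"])/2)
    return X[:,:2]/X[:,2:]*f+[p["cx"],p["cy"]]
def back(n,uv,z):
    p=P[n];f=200/np.tan(np.radians(p["vfov"])/2)
    d=np.array([(uv[0]-p["cx"])/f,(uv[1]-p["cy"])/f,1])@p["R"];c=-p["R"].T@p["t"]
    return c+d*(z-c[2])/d[2]
def tf(q,L):
    L=np.atleast_2d(np.array(L,float));c,s=np.cos(q[2]),np.sin(q[2])
    return np.c_[q[0]+c*L[:,0]-s*L[:,1],q[1]+s*L[:,0]+c*L[:,1],L[:,2]]
def fit(obs,q0):  # obs: (view,(u,v),(lx,ly,lz))
    r=lambda q:np.concatenate([proj(n,tf(q,l))[0]-uv for n,uv,l in obs])
    s=least_squares(r,q0,loss="soft_l1");return s.x,r(s.x).reshape(-1,2)
E
python3 - <<'E'
from h import *
for n,a,b in(("top",(192.3,228.9),(125.7,238.3)),("top",(336.8,232),(275.5,213.5)),("scene",(255.5,228),(314,204)),):
    A,B=back(n,a,.013),back(n,b,.013);print(n,A,B,np.linalg.norm(A-B))
# gauges
B=.06;W=.048
def g(name,top,sc,q0,tops=(),scs=()):
    obs=[("top",np.array(u),l) for u,l in top]+[("scene",np.array(u),l) for u,l in sc]
    for k in(obs,obs[:len(top)],obs[len(top):]):
        q,r=fit(k,q0);print(name,np.round(q,4),np.round(r,1).tolist())
z=.008
# local +x = image up(top) i.e. world +x-ish ; +y = left
g("fine",[((236,129),(B,W,z)),((274.8,127.8),(B,-W,z)),((276.5,175.5),(-B,-W,z)),((237.5,177),(-B,W,z))],
 [((345.5,224),(-B,-W,z)),((393.5,243.5),(B,-W,z)),((412.5,222),(B,W,z))][:0] or
 [((345.5,223.5),(-B,W,z)),((396,243.5),(-B,-W,z))][:0],[.45,.1,0])
E
```

```text
top [0.43983404 0.26516044 0.013     ] [0.41965865 0.41843828 0.013     ] 0.15459993995833293
top [ 0.42895746 -0.07113264  0.013     ] [0.47392735 0.07165846 0.013     ] 0.14970499899306505
scene [ 0.4282924 -0.068574   0.013    ] [0.47567603 0.07429711 0.013     ] 0.15052363130151655
fine [0.6236 0.118  0.0328] [[-0.4, -0.2], [0.5, -0.6], [0.6, 0.2], [-0.8, 0.4]]
fine [0.6236 0.118  0.0328] [[-0.4, -0.2], [0.5, -0.6], [0.6, 0.2], [-0.8, 0.4]]Traceback (most recent call last):
  File "<stdin>", line 12, in <module>
  File "<stdin>", line 9, in g
  File "h.py", line 25, in fit
    s=least_squares(r,q0,loss="soft_l1");return s.x,r(s.x).reshape(-1,2)
    return func(*args, **kwargs)
    vector_fun = VectorFunction(
        fun_wrapped,
    ...<6 lines>...
        workers=workers
    )
    self._update_fun()
    ~~~~~~~~~~~~~~~~^^
    self.f = self.fun_wrapped(xp_copy(self.x))
             ~~~~~~~~~~~~~~~~^^^^^^^^^^^^^^^^^
    return np.atleast_1d(self.fun(x))
                         ~~~~~~~~^^^
    return self.f(x, *self.args, **self.kwargs)
           ~~~~~~^^^^^^^^^^^^^^^^^^^^^^^^^^^^^^
  File "h.py", line 24, in <lambda>
    r=lambda q:np.concatenate([proj(n,tf(q,l))[0]-uv for n,uv,l in obs])
               ~~~~~~~~~~~~~~^^^^^^^^^^^^^^^^^^^^^^^^^^^^^^^^^^^^^^^^^^^
ValueError: need at least one array to concatenate
```

```bash
python3 - <<'E'
from h import *
B=.06;W=.048;z=.008
def g(name,top,sc,q0):
    C=[(B,W,z),(B,-W,z),(-B,-W,z),(-B,W,z)];D=[(-B,-W,z),(B,-W,z),(B,W,z)]
    obs=[("top",np.array(u),l) for u,l in zip(top,C)]+[("scene",np.array(u),l) for u,l in zip(sc,D)]
    for k in(obs,obs[:4],obs[4:]):
        q,r=fit(k,q0);print(name,np.round(q,4),np.round(r,1).tolist())
    return fit(obs,q0)[0]
qf=g("fine",[(236,129),(274.8,127.8),(276.5,175.5),(237.5,177)],[(345.5,223.5),(395.5,244.3),(412.5,222.3)],[.6,.1,0])
qc=g("coarse",[(332.5,120.5),(370.3,112.8),(381.8,158.3),(344.5,167)],[(283,307.5),(346.5,328.5),(364,294)],[.6,-.1,.2])
S=.065
studs={"cs":[.4285,.35,np.arctan2(.1533,-.0202)],"fs":[.4485,-.007,np.arctan2(.1428,.046)]}
a=np.linspace(0,2*np.pi,13)
def draw(im,n,k,u0,v0,q,kind,col):
    f=lambda X:((proj(n,X)-[u0,v0]+.5)*k).astype(int)
    if kind=="g":
        for zz,xs in((.008,[(-B,-W),(B,-W),(B,W),(-B,W)]),):
            cv2.polylines(im,[f(tf(q,[(x,y,zz) for x,y in xs]))],1,col,1)
        for s in(1,-1):
            for x in(.026,.048):
                cv2.polylines(im,[f(tf(q,[(s*x,-.033,.008),(s*x,-.033,.055),(s*x,-.0255,.055),(s*x,0,.0295),(s*x,.0255,.055),(s*x,.033,.055),(s*x,.033,.008)]))],1,col,1)
    else:
        for x in(-.065,.065,.085):
            cv2.polylines(im,[f(tf(q,[(x,.013*np.cos(t),.013+.013*np.sin(t)) for t in a]))],1,col,1)
        for t in(0,np.pi/2,np.pi): cv2.line(im,*[tuple(map(int,p)) for p in f(tf(q,[(x,.013*np.cos(t),.013+.013*np.sin(t)) for x in(-.065,.085)]))],col,1)
for n,w in(("top",[(228,118,56,68),(328,105,58,68),(118,215,80,34),(268,202,80,38)]),("scene",[(340,185,80,62),(280,260,95,75),(325,130,76,58),(248,190,76,46)])):
    im=cv2.imread(f"pics/{n}0.png"); o=[]
    for (u,v,ww,hh),q,kd in zip(w,(qf,qc,studs["cs"],studs["fs"]),"ggss"):
        c=crop(im,u,v,ww,hh,5);draw(c,n,5,u,v,q,kd,(0,255,255));c2=np.zeros((375,400 if n=="top" else 400,3),np.uint8) 
        c=c[:300,:400];o.append(cv2.copyMakeBorder(c,0,300-c.shape[0],0,400-c.shape[1],0))
    cv2.imwrite(f"pics/ov_{n}.png",np.vstack([np.hstack(o[:2]),np.hstack(o[2:])]))
E
```

```text
fine [0.6239 0.1186 0.0428] [[-0.8, -0.1], [0.0, -0.8], [0.6, -0.1], [-0.8, 0.5], [-0.8, -0.0], [-1.2, 2.4], [1.4, -0.6]]
fine [0.6236 0.118  0.0328] [[-0.4, -0.2], [0.5, -0.6], [0.6, 0.2], [-0.8, 0.4]]
fine [0.6223 0.121  0.0773] [[-0.6, -0.1], [-0.1, 1.2], [0.9, -2.3]]
coarse [ 0.6532 -0.1242  0.2193] [[-1.1, -0.1], [-0.7, -1.0], [0.2, 0.2], [-1.2, 0.3], [-1.6, 0.7], [-1.2, 6.8], [1.0, -1.2]]
coarse [ 0.653  -0.1259  0.2151] [[-0.3, -0.1], [0.1, -0.8], [0.9, 0.4], [-0.6, 0.4]]
coarse [ 0.6507 -0.1201  0.2529] [[-0.9, -0.3], [0.3, 3.6], [0.5, -4.4]]
```

View pics/ov_top.png

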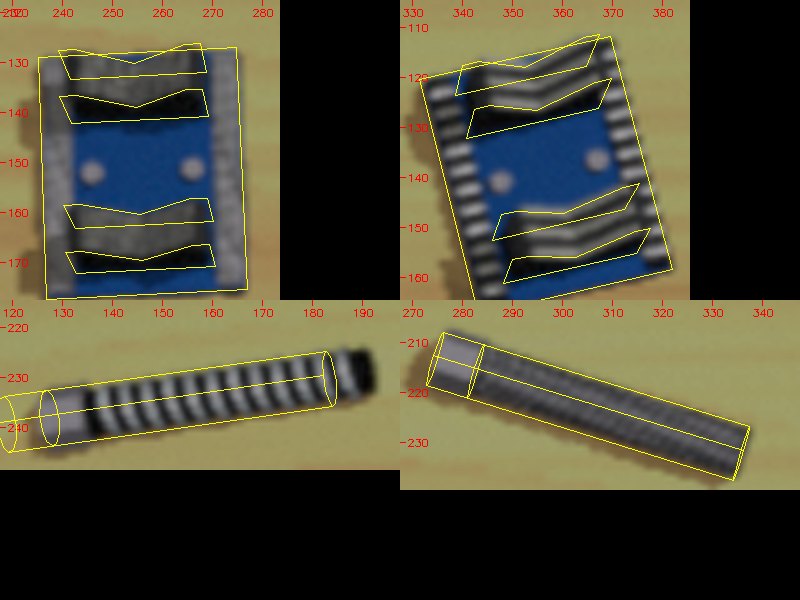

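View pics/ov_scene.png

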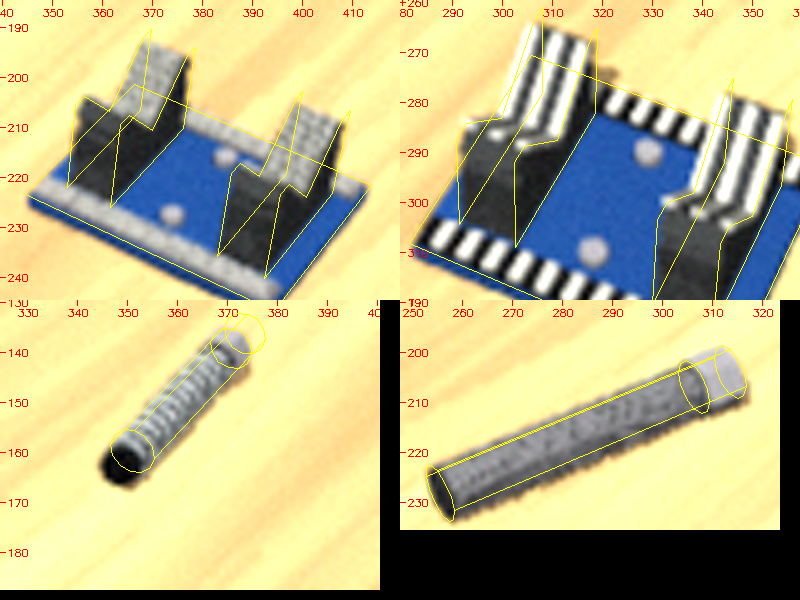

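```bash
python3 - <<'E'
from h import *
B=.06;W=.048;z=.008;Z=.055;V=.0295
C=[(B,W,z),(B,-W,z),(-B,-W,z),(-B,W,z)]
D=[(-B,-W,z),(B,W,z),(-.048,.033,Z),(-.026,.033,Z),(-.048,-.033,Z),(-.026,0,V),(.026,.033,Z),(.048,.033,Z),(.048,0,V),(.026,-.033,Z)]
def g(name,top,sc,q0):
    obs=[("top",np.array(u),l) for u,l in zip(top,C)]+[("scene",np.array(u),l) for u,l in zip(sc,D)]
    for k in(obs,obs[:4],obs[4:]):
        q,r=fit(k,q0);print(name,np.round(q,4),np.round(r,1).tolist())
g("fine",[(236,129),(274.8,127.8),(276.5,175.5),(237.5,177)],[(345.5,223.5),(412.5,222.3),(368.5,192.5),(377,196),(356.5,204),(370,209),(398.5,205.5),(408,209),(400.5,223),(388.5,217.5)],[.6,.1,0])
g("coarse",[(332.5,120.5),(370.3,112.8),(381.8,158.3),(344.5,167)],[(283,307.5),(364,294),(305.5,264.5),(317.5,268.5),(292.5,284),(311,288),(344.5,278.5),(356.5,282.5),(350,303.5),(332,299)],[.6,-.1,.2])
cs=[("top",(192,228.9),(-.065,0,.013)),("top",(131,238),(.075,0,.013)),("scene",(349.5,162.5),(-.065,0,.013)),("scene",(370.5,139),(.078,0,.013))]
S={"cs":[.431,.332,1.702],"fs":[.4485,-.007,1.26]}
fs=[("top",(336.8,232),(-.065,0,.013)),("top",(275.5,213.5),(.085,0,.013)),("scene",(255.5,228),(-.065,0,.013)),("scene",(314,204),(.085,0,.013))]
for k,o in(("cs",cs),("fs",fs)):
    o=[(a,np.array(b),c) for a,b,c in o]
    for kk in(o,o[:2],o[2:]): q,r=fit(kk,S[k]);print(k,np.round(q,4),np.round(r,1).tolist())
E
```

```text
fine [0.6233 0.1177 0.0417] [[-0.4, 0.1], [0.4, -0.6], [0.9, 0.2], [-0.4, 0.7], [-1.3, 0.1], [1.0, -0.5], [0.9, -2.0], [1.1, -1.9], [-2.4, 1.6], [-0.4, 1.7], [1.2, -2.6], [1.1, -2.2], [-0.1, 1.1], [-3.1, 1.8]]
fine [0.6236 0.118  0.0328] [[-0.4, -0.2], [0.5, -0.6], [0.6, 0.2], [-0.8, 0.4]]
fine [0.6233 0.1177 0.0587] [[-1.2, 0.5], [0.8, -0.9], [0.5, -1.9], [0.8, -1.9], [-2.3, 1.9], [-0.5, 1.8], [1.0, -2.8], [1.0, -2.5], [0.1, 0.9], [-2.8, 1.8]]
coarse [ 0.6534 -0.126   0.2177] [[-0.3, -0.2], [0.1, -1.0], [1.0, 0.2], [-0.5, 0.2], [-2.3, 1.4], [0.5, -0.4], [2.0, -2.8], [1.1, -2.7], [-2.3, 4.0], [-0.6, 0.2], [1.2, -2.7], [1.1, -2.3], [-0.5, 0.1], [-1.5, 5.2]]
coarse [ 0.653  -0.1259  0.2151] [[-0.3, -0.1], [0.1, -0.8], [0.9, 0.4], [-0.6, 0.4]]
coarse [ 0.6538 -0.1263  0.224 ] [[-2.2, 1.8], [0.5, -0.5], [1.9, -2.5], [1.0, -2.5], [-2.2, 4.4], [-0.6, 0.5], [1.2, -2.6], [1.1, -2.3], [-0.3, 0.2], [-1.3, 5.4]]
cs [0.4315 0.3325 1.7145] [[-1.0, -0.4], [-0.2, -0.2], [-1.0, 0.5], [-0.5, 0.8]]
cs [0.4307 0.3311 1.7103] [[-0.4, 0.0], [0.4, -0.0]]
cs [0.4314 0.3366 1.7231] [[0.0, -0.1], [-0.0, 0.2]]
fs [ 0.4488 -0.0081  1.2594] [[-0.5, 0.0], [-0.5, -0.4], [-0.3, 0.5], [-0.7, 0.2]]
fs [ 0.4484 -0.0093  1.2657] [[0.1, 0.0], [-0.1, -0.0]]
fs [ 0.4488 -0.0067  1.2491] [[0.1, -0.1], [-0.1, 0.1]]
```

```bash
cat >> h.py <<'E'
from scipy.spatial.transform import Rotation as Rn
def pose(s): q=np.array(s["ee_rot"]);return np.array(s["position"]),Rn.from_quat(q[[1,2,3,0]])
def jaw(R): x=R.as_matrix()[:,0];return np.arctan2(x[1],x[0])
def plan(s,target_g,yaw):
    """target_g = grasp point; stud axis yaw. gives turn, shifts (cm) in current tool frame"""
    p,R=pose(s);M=R.as_matrix()
    g=p+.155*M[:,1]; j=yaw+np.pi/2; 
    d=[(j-jaw(R)+np.pi)%(2*np.pi)-np.pi,(j+np.pi-jaw(R)+np.pi)%(2*np.pi)-np.pi]
    up=-M[2,1]  # approach down -> y axis = -z
    print("grasp pt",np.round(g,4),"jaw yaw",round(jaw(R),4),"down",np.round(M[:,1],3),"qpos",np.round(s["qpos"],3),"t",s["clock"],"w",round(s["width"],4),"F",np.round(s["contact_force"],1))
    print("world move mm",np.round((np.array(target_g)-g)*1000,1),"tool cm",np.round(M.T@(np.array(target_g)-g)*100,2),"turn world z options",np.round(d,3),"(tool wy = -that)")
E
python3 - <<'E'
from h import *
from rig import manip
s=manip.get_state();print(pose(s)[1].as_matrix().round(3));plan(s,[.431,.332,.1],1.712);plan(s,[.4487,-.008,.1],1.26);
plan(s,[.6533,-.126,.1],.217);plan(s,[.6235,.118,.1],.037)
E
```

```text
[[ 0.252 -0.001 -0.968]
 [ 0.968 -0.002  0.252]
 [-0.002 -1.     0.   ]]
grasp pt [0.1448 0.556  0.2489] jaw yaw 1.316 down [-0.001 -0.002 -1.   ] qpos [ 1.195  0.277  1.506  0.     1.361 -0.121] t 0.1 w 0.0855 F [ 0.3 -0.  -0.8]
world move mm [ 286.2 -224.  -148.9] tool cm [-14.44  14.91 -33.35] turn world z options [ 1.967 -1.175] (tool wy = -that)
grasp pt [0.1448 0.556  0.2489] jaw yaw 1.316 down [-0.001 -0.002 -1.   ] qpos [ 1.195  0.277  1.506  0.     1.361 -0.121] t 0.1 w 0.0855 F [ 0.3 -0.  -0.8]
world move mm [ 303.9 -564.  -148.9] tool cm [-46.89  14.96 -43.63] turn world z options [ 1.515 -1.627] (tool wy = -that)
grasp pt [0.1448 0.556  0.2489] jaw yaw 1.316 down [-0.001 -0.002 -1.   ] qpos [ 1.195  0.277  1.506  0.     1.361 -0.121] t 0.1 w 0.0855 F [ 0.3 -0.  -0.8]
world move mm [ 508.5 -682.  -148.9] tool cm [-53.15  14.97 -66.41] turn world z options [ 0.472 -2.67 ] (tool wy = -that)
grasp pt [0.1448 0.556  0.2489] jaw yaw 1.316 down [-0.001 -0.002 -1.   ] qpos [ 1.195  0.277  1.506  0.     1.361 -0.121] t 0.1 w 0.0855 F [ 0.3 -0.  -0.8]
world move mm [ 478.7 -438.  -148.9] tool cm [-30.29  14.93 -57.37] turn world z options [ 0.292 -2.85 ] (tool wy = -that)
```

>>> {"name": "arm_command", "arguments": {"increments": [0,0.168,0,0,0,0,0,0,0.168,0,0,0,0,0,0,0.168,0,0,0,0,0,0,0.168,0,0,0,0,0,0,0.168,0,0,0,0,0,0,0.168,0,0,0,0,0,0,0.167,0,0,0,0,0], "grip_force": 70}}

```text
clock: 0.98
position: [0.1449, 0.5563, 0.4042]
ee_rot: [-0.705, 0.706, 0.048, -0.048]
contact_force: [-0.6, 0.4, -0.0]
width: 0.0855
```

>>> {"name": "arm_command", "arguments": {"increments": [0,0,0,3.2,1.0,-3.3,0,0,0,0,3.2,1.0,-3.3,0,0,0,0,3.2,1.0,-3.3,0,0,0,0,3.2,1.0,-3.3,0,0,0,0,3.2,1.0,-3.3,0,0,0,0,3.2,1.0,-3.3,0,0,0,0,3.2,1.0,-3.3,0,0,0,0,2.8,1.0,-3.1,0]}}

```text
clock: 1.98
position: [0.4324, 0.3313, 0.324]
ee_rot: [-0.705, 0.705, 0.05, -0.05]
contact_force: [-0.1, 0.8, -0.3]
width: 0.0855
```

```bash
python3 - <<'E'
from h import *
from rig import manip
s=manip.get_state();plan(s,[.431,.332,.020],1.712)
E
```

```text
grasp pt [0.4323 0.3313 0.169 ] jaw yaw 0.1406 down [-0. -0. -1.] qpos [0.526 0.289 1.697 0.    1.156 0.385] t 1.975 w 0.0855 F [-0.1  0.8 -0.3]
world move mm [  -1.3    0.7 -149. ] tool cm [-0.12 14.9   0.09] turn world z options [-3.141e+00  1.000e-03] (tool wy = -that)
```

>>> {"name": "arm_command", "arguments": {"increments": [0,0,0,-0.12,4.0,0.1,0,0,0,0,0,4.0,0,0,0,0,0,0,3.0,0,0,0,0,0,0,2.0,0,0,0,0,0,0,1.0,0,0,0,0,0,0,0.9,0,0,0,0,0,0,0,0,0]}}

```text
clock: 2.85
position: [0.4299, 0.3333, 0.1755]
ee_rot: [-0.705, 0.705, 0.05, -0.05]
contact_force: [0.3, -0.3, 0.7]
width: 0.0854
```

```bash
python3 - <<'E'
from h import *
from rig import manip
s=manip.get_state();plan(s,[.431,.332,.020],1.712)
for n,w in(("top",(110,195,100,75)),("scene",(310,110,100,75))):
    im=vision.get_image(n)[:,:,::-1];cv2.imwrite(f"pics/{n}1.png",im);cv2.imwrite(f"pics/{n}1c.png",crop(im,*w,6))
a=np.hstack([cv2.imread("pics/top1c.png"),cv2.imread("pics/scene1c.png")]);cv2.imwrite("pics/1c.png",cv2.resize(a,(800,300)))
E
```

```text
grasp pt [0.4299 0.3333 0.0205] jaw yaw 0.141 down [-0. -0. -1.] qpos [0.532 0.457 1.879 0.    0.806 0.39 ] t 2.85 w 0.0854 F [ 0.3 -0.3  0.7]
world move mm [ 1.1 -1.3 -0.5] tool cm [ 0.09  0.05 -0.14] turn world z options [-3.141  0.   ] (tool wy = -that)
```

View pics/1c.png

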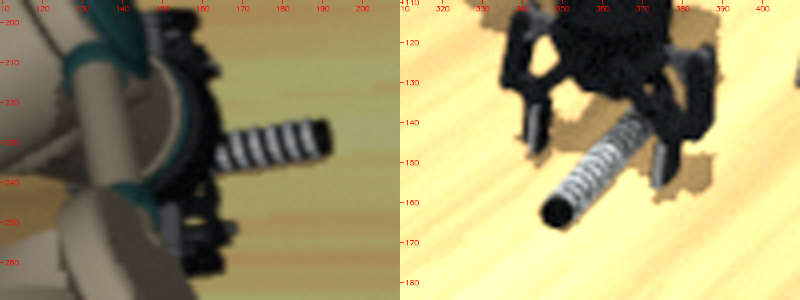

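>>> {"name": "arm_command", "arguments": {"increments": [0,0,0,0,0,0,1,0,0,0,0,0,0,1,0,0,0,0,0,0,1,0,0,0,0,0,0,1,0,0,0,0,0,0,1,0,0,0,0,0,0,1], "grip_force": 70}}

```text
clock: 3.7
position: [0.4299, 0.3333, 0.1762]
ee_rot: [0.705, -0.705, -0.05, 0.05]
contact_force: [-1.6, -0.3, 5.2]
width: 0.0238
```

>>> {"name": "arm_command", "arguments": {"increments": [0,0,0,0,-1.0,0,1,0,0,0,0,-4.0,0,1,0,0,0,0,-5.0,0,1,0,0,0,0,-4.0,0,1,0,0,0,0,0,0,1]}}

```text
clock: 4.32
position: [0.4307, 0.3337, 0.3185]
ee_rot: [0.706, -0.704, -0.052, 0.048]
contact_force: [0.1, 0.8, -5.5]
width: 0.0236
```

```bash
python3 - <<'E'
from h import *
from rig import manip
s=manip.get_state();plan(s,[.6533,-.126,.16],.217)
for n,w in(("top",(110,185,100,75)),("scene",(310,80,100,75))):
    im=vision.get_image(n)[:,:,::-1];cv2.imwrite(f"pics/{n}2.png",im);cv2.imwrite(f"pics/{n}2c.png",crop(im,*w,6))
a=np.hstack([cv2.imread("pics/top2c.png"),cv2.imread("pics/scene2c.png")]);cv2.imwrite("pics/2c.png",cv2.resize(a,(800,300)))
E
```

```text
grasp pt [0.4317 0.3343 0.1635] jaw yaw 0.141 down [ 0.006  0.004 -1.   ] qpos [ 0.532  0.292  1.708 -0.     1.134  0.391] t 4.325 w 0.0236 F [ 0.1  0.8 -5.5]
world move mm [ 221.6 -460.3   -3.5] tool cm [ 15.47   0.32 -48.69] turn world z options [ 1.647 -1.495] (tool wy = -that)
```

View pics/2c.png

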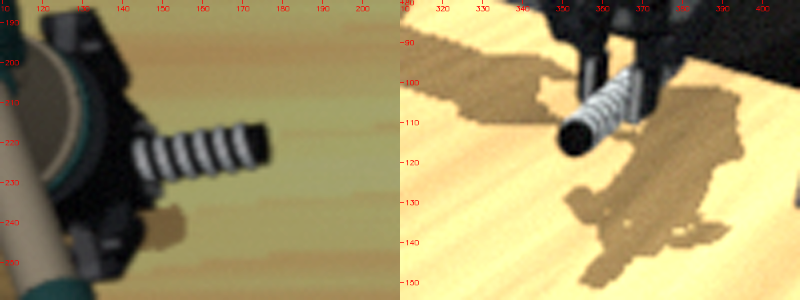

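>>> {"name": "arm_command", "arguments": {"increments": [0,0.187,0,0,0,0,1,0,0.187,0,0,0,0,1,0,0.187,0,0,0,0,1,0,0.187,0,0,0,0,1,0,0.187,0,0,0,0,1,0,0.187,0,0,0,0,1,0,0.187,0,0,0,0,1,0,0.186,0,0,0,0,1]}}

```text
clock: 5.42
position: [0.429, 0.3327, 0.3125]
ee_rot: [-0.548, 0.552, -0.446, 0.444]
contact_force: [-0.1, -0.2, -5.8]
width: 0.0238
```

>>> {"name": "arm_command", "arguments": {"increments": [0,0,0,3,0,0.6,1,0,0,0,5,0,1.2,1,0,0,0,5,0,1.2,1,0,0,0,5,0,1.2,1,0,0,0,5,0,1.2,1,0,0,0,5,0,1.2,1,0,0,0,5,0,1.2,1,0,0,0,5,0,1.2,1]}}

```text
clock: 6.42
position: [0.5991, -0.0199, 0.3122]
ee_rot: [-0.55, 0.552, -0.445, 0.441]
contact_force: [-0.2, 1.2, -5.1]
width: 0.0235
```

>>> {"name": "arm_command", "arguments": {"increments": [0,0,0,5,0,1.2,1,0,0,0,4,0,0.9,1,0,0,0,2.5,0,0.6,1,0,0,0,0,0,0,1]}}

```text
clock: 6.92
position: [0.6509, -0.1265, 0.3131]
ee_rot: [-0.55, 0.551, -0.445, 0.442]
contact_force: [-0.4, 1.2, -5.3]
width: 0.0235
```

```bash
python3 - <<'E'
from h import *
from rig import manip
s=manip.get_state();plan(s,[.6533,-.126,.16],.217)
E
```

```text
grasp pt [ 0.6504 -0.1263  0.1581] jaw yaw -1.3561 down [-0.004  0.001 -1.   ] qpos [-0.297  0.465  1.441  0.     1.24   1.059] t 6.925 w 0.0235 F [-0.4  1.2 -5.3]
world move mm [2.9 0.3 1.9] tool cm [ 0.03 -0.19  0.29] turn world z options [-3.139e+00  2.000e-03] (tool wy = -that)
```

>>> {"name": "arm_command", "arguments": {"increments": [0,0,0,0,3.0,0.3,1,0,0,0,0,2.6,0.1,1,0,0,0,0,1.0,0,1,0,0,0,0,0,0,1]}}

```text
clock: 7.42
position: [0.6541, -0.1232, 0.2487]
ee_rot: [-0.551, 0.552, -0.444, 0.442]
contact_force: [0.4, -0.5, -5.5]
width: 0.0237
```

```bash
python3 - <<'E'
from h import *
from rig import manip
s=manip.get_state();plan(s,[.6533,-.126,.16],.217)
for n,w in(("top",(315,90,80,85)),("scene",(275,215,105,120))):
    im=vision.get_image(n)[:,:,::-1];cv2.imwrite(f"pics/{n}3.png",im);cv2.imwrite(f"pics/{n}3c.png",crop(im,*w,5 if n=="scene" else 7,gain=1.2 if n=="scene" else 1.8))
E
```

```text
grasp pt [ 0.6536 -0.123   0.0937] jaw yaw -1.3532 down [-0.003  0.001 -1.   ] qpos [-0.291  0.521  1.516  0.     1.108  1.062] t 7.425 w 0.0237 F [ 0.4 -0.5 -5.5]
world move mm [-0.3 -3.  66.3] tool cm [ 0.28 -6.63 -0.12] turn world z options [ 3.141e+00 -1.000e-03] (tool wy = -that)
```

View pics/top3c.png

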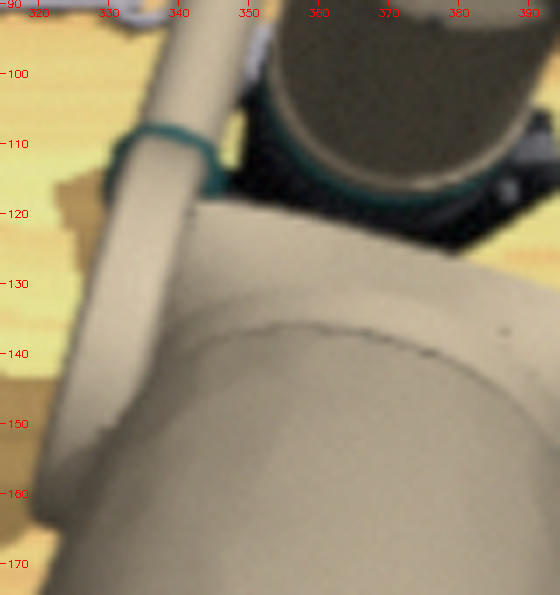

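View pics/scene3c.png

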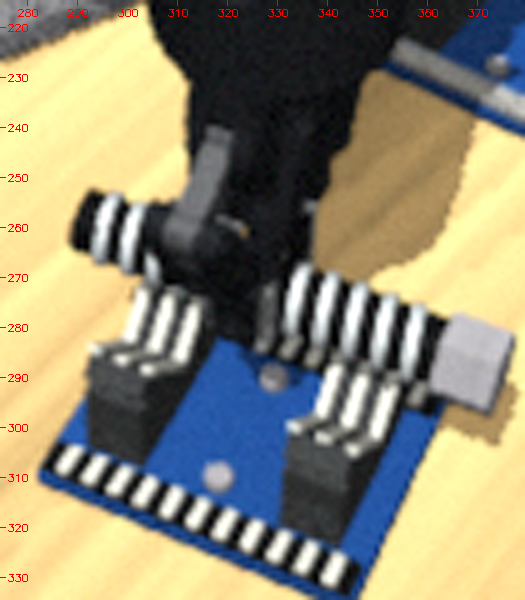

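```bash
cat >> h.py <<'E'
def drawstud(im,n,k,u0,v0,q,zc,col,tilt=0):
    f=lambda X:((proj(n,X)-[u0,v0]+.5)*k).astype(int)
    a=np.linspace(0,2*np.pi,25)
    def pts(x,r,al): return tf(q,[(x,r*np.cos(t),zc+tilt*x+r*np.sin(t)) for t in al])
    for x in(-.065,.065):cv2.polylines(im,[f(pts(x,.013,a))],1,col,1)
    cv2.polylines(im,[f(pts(.085,.013/np.cos(np.pi/6),np.radians([0,60,120,180,240,300])))],1,col,1)
    cv2.line(im,*[tuple(map(int,p)) for p in f(tf(q,[(x,0,zc+tilt*x) for x in(-.065,.085)]))],col,1)
E
python3 - <<'E'
from h import *
im=cv2.imread("pics/scene3.png");o=[]
for dx in(-.003,0,.003):
    c=crop(im,275,235,110,75,7)
    q=[.6536+dx*np.cos(.217),-.123+dx*np.sin(.217),.217]
    drawstud(c,"scene",7,275,235,q,.0862,(0,255,255)); o.append(cv2.resize(c,(550,375))if 0 else c)
cv2.imwrite("pics/ov3.png",cv2.resize(o[1],(770,525)));
cv2.imwrite("pics/ov3b.png",np.vstack([cv2.resize(o[0],(440,300)),cv2.resize(o[2],(440,300))]))
E
```

```text
(no output)
```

View pics/ov3.png

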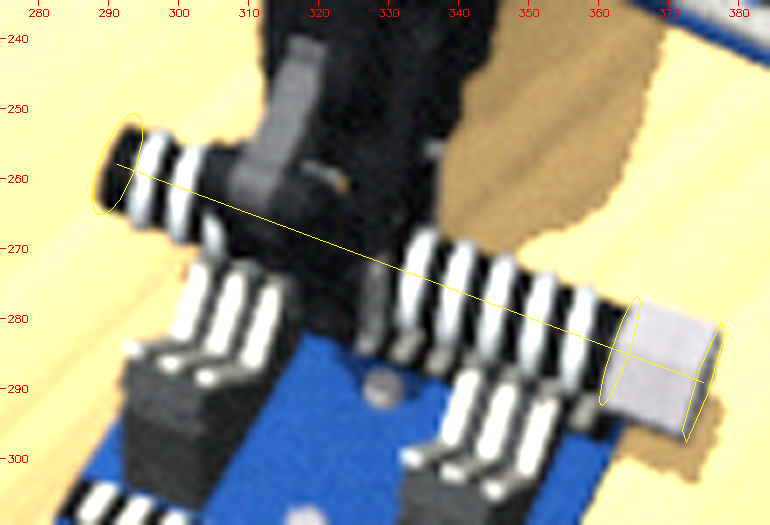

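>>> {"name": "arm_command", "arguments": {"increments": [0,0,0,0.28,1.0,-0.1,1,0,0,0,0,1.2,0,1,0,0,0,0,0.8,0,1,0,0,0,0,0.4,0,1,0,0,0,0,0,0,1]}}

```text
clock: 8.15
position: [0.6541, -0.127, 0.2151]
ee_rot: [-0.551, 0.551, -0.443, 0.443]
contact_force: [1.0, -0.7, -4.9]
width: 0.0234
```

```bash
python3 - <<'E'
from h import *
from rig import manip
s=manip.get_state();plan(s,[.6535,-.126,.055],.217)
im=vision.get_image("scene")[:,:,::-1];cv2.imwrite("pics/scene4.png",im);cv2.imwrite("pics/scene4c.png",crop(im,275,235,110,100,6))
E
```

```text
grasp pt [ 0.654  -0.1269  0.0601] jaw yaw -1.354 down [-0.001  0.    -1.   ] qpos [-0.296  0.554  1.551  0.     1.038  1.058] t 8.15 w 0.0234 F [ 1.  -0.7 -4.9]
world move mm [-0.5  0.9 -5.1] tool cm [-0.1   0.51 -0.03] turn world z options [-3.141  0.   ] (tool wy = -that)
```

View pics/scene4c.png

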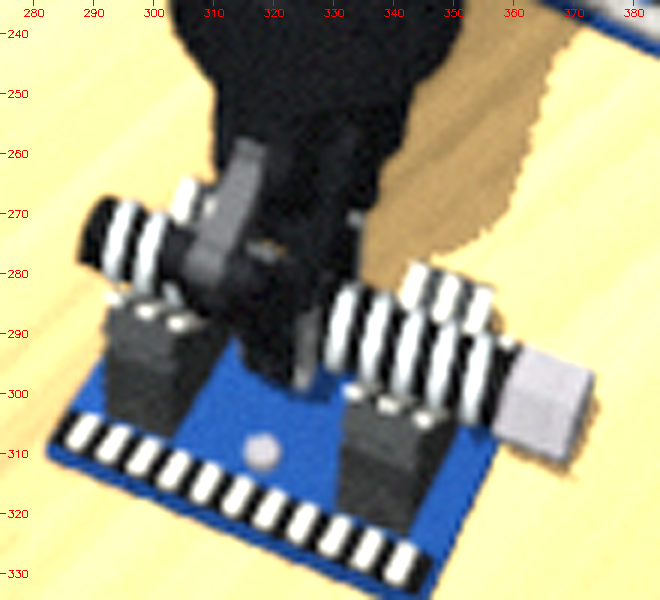

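>>> {"name": "arm_command", "arguments": {"increments": [0,0,0,0,0.2,0,1,0,0,0,0,0.1,0,1,0,0,0,0,0,0,1]}}

```text
clock: 8.57
position: [0.6545, -0.1267, 0.2138]
ee_rot: [0.552, -0.551, 0.443, -0.443]
contact_force: [-0.8, 2.2, 1.8]
width: 0.0234
```

>>> {"name": "arm_command", "arguments": {"increments": [0,0,0,0,0.1,0,1,0,0,0,0,0.05,0,1]}}

```text
clock: 8.82
position: [0.6544, -0.1264, 0.2133]
ee_rot: [0.552, -0.55, 0.443, -0.443]
contact_force: [-3.3, 5.0, 8.8]
width: 0.0236
```

```bash
python3 - <<'E'
from h import *
from rig import manip
s=manip.get_state();plan(s,[.6535,-.126,.055],.217)
im=vision.get_image("scene")[:,:,::-1];cv2.imwrite("pics/scene5.png",im);c=crop(im,275,235,110,85,7)
drawstud(c,"scene",7,275,235,[.6535,-.126,.217],.048,(0,255,255));cv2.imwrite("pics/scene5c.png",c)
E
```

```text
grasp pt [ 0.6547 -0.1263  0.0583] jaw yaw -1.3542 down [ 0.002  0.001 -1.   ] qpos [-0.296  0.555  1.554  0.002  1.031  1.058] t 8.825 w 0.0236 F [-3.3  5.   8.8]
world move mm [-1.2  0.3 -3.3] tool cm [-0.06  0.33 -0.11] turn world z options [-3.141  0.   ] (tool wy = -that)
```

View pics/scene5c.png

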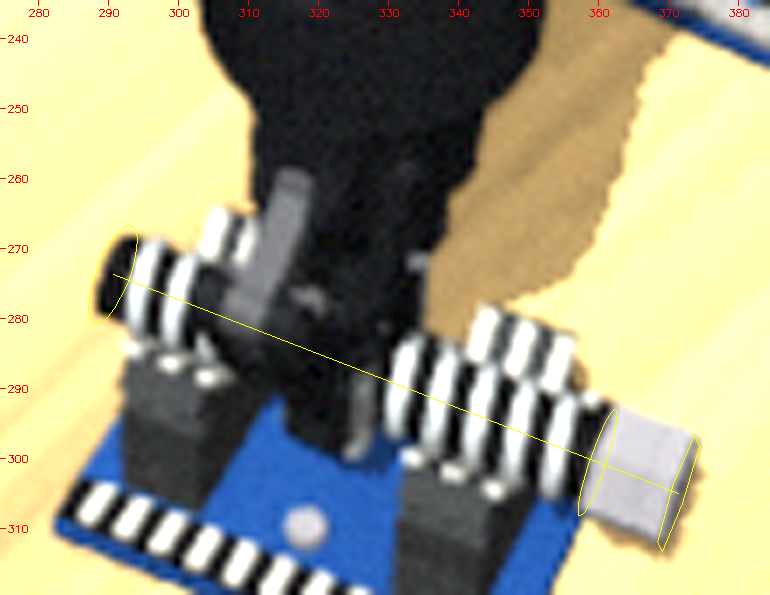

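>>> {"name": "arm_command", "arguments": {"increments": [0,0,0,-0.1,0,-0.03,1,0,0,0,0,0,0,1]}}

```text
clock: 9.12
position: [0.6542, -0.1257, 0.2127]
ee_rot: [0.552, -0.55, 0.442, -0.444]
contact_force: [-1.9, 4.1, 6.8]
width: 0.0234
```

>>> {"name": "arm_command", "arguments": {"increments": [0,0,0,0,0,0,0.5,0,0,0,0,0,0,0.3,0,0,0,0,0,0,0.2,0,0,0,0,0,0,0.2]}}

```text
clock: 9.62
position: [0.6537, -0.1263, 0.2109]
ee_rot: [-0.551, 0.551, -0.443, 0.443]
contact_force: [-0.7, -0.0, -0.8]
width: 0.0684
```

>>> {"name": "arm_command", "arguments": {"increments": [0,0,0,0,-1,0,0.2,0,0,0,0,-3,0,0.2,0,0,0,0,-4,0,0,0,0,0,0,-4,0,0]}}

```text
clock: 10.12
position: [0.6536, -0.1261, 0.333]
ee_rot: [0.551, -0.551, 0.443, -0.443]
contact_force: [0.4, -0.3, 0.0]
width: 0.0851
```

```bash
python3 - <<'E'
from h import *
from rig import manip
s=manip.get_state();plan(s,[.4487,-.008,.15],1.26)
im=vision.get_image("scene")[:,:,::-1];cv2.imwrite("pics/scene6.png",im);c=crop(im,275,235,110,85,7)
drawstud(c,"scene",7,275,235,[.6535,-.126,.217],.048,(0,255,255));cv2.imwrite("pics/scene6c.png",c)
E
```

```text
grasp pt [ 0.6537 -0.1262  0.178 ] jaw yaw -1.354 down [ 0.001 -0.    -1.   ] qpos [-0.295  0.454  1.408  0.     1.279  1.059] t 10.125 w 0.0851 F [ 0.4 -0.3  0. ]
world move mm [-205.   118.2  -28. ] tool cm [-15.95   2.79 -17.48] turn world z options [-2.098  1.043] (tool wy = -that)
```

View pics/scene6c.png

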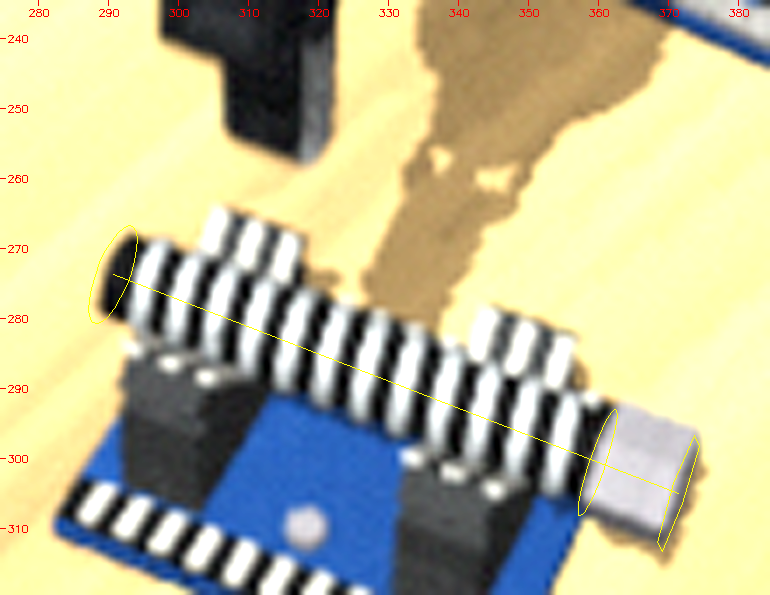

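>>> {"name": "arm_command", "arguments": {"increments": [0,-0.174,0,0,0,0,0,0,-0.174,0,0,0,0,0,0,-0.174,0,0,0,0,0,0,-0.174,0,0,0,0,0,0,-0.174,0,0,0,0,0,0,-0.173,0,0,0,0,0]}}

```text
clock: 10.92
position: [0.6537, -0.1261, 0.3318]
ee_rot: [-0.699, 0.699, -0.107, 0.108]
contact_force: [-0.2, -1.3, -0.3]
width: 0.0857
```

>>> {"name": "arm_command", "arguments": {"increments": [0,0,0,-2,0,0.4,0,0,0,0,-4,0,0.9,0,0,0,0,-4.5,0,1.0,0,0,0,0,-4.5,1,1.0,0,0,0,0,-4.1,1,0.8,0,0,0,0,-2.8,1,0.6,0,0,0,0,-1.2,0,0.3,0,0,0,0,0,0,0,0]}}

```text
clock: 11.92
position: [0.4493, -0.0078, 0.302]
ee_rot: [-0.699, 0.699, -0.109, 0.11]
contact_force: [-0.3, 0.5, -0.4]
width: 0.0854
```

```bash
python3 - <<'E'
from h import *
from rig import manip
s=manip.get_state();plan(s,[.4487,-.008,.020],1.26)
for n,w in(("top",(310,90,90,85)),("scene",(235,175,100,80))):
    im=vision.get_image(n)[:,:,::-1];cv2.imwrite(f"pics/{n}7.png",im);c=crop(im,*w,7)
    if n=="top":drawstud(c,n,7,w[0],w[1],[.6535,-.126,.217],.048,(0,255,255))
    cv2.imwrite(f"pics/{n}7c.png",c)
E
```

```text
grasp pt [ 0.4497 -0.0078  0.147 ] jaw yaw -0.3104 down [ 0.002 -0.    -1.   ] qpos [-0.172  0.175  1.922 -0.     1.042  0.138] t 11.925 w 0.0854 F [-0.3  0.5 -0.4]
world move mm [  -1.    -0.2 -127. ] tool cm [-0.12 12.7  -0.05] turn world z options [ 3.141 -0.   ] (tool wy = -that)
```

View pics/top7c.png

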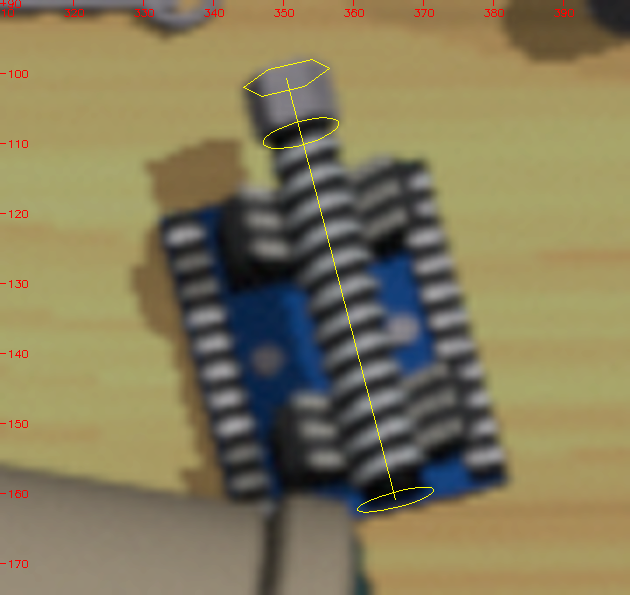

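View pics/scene7c.png

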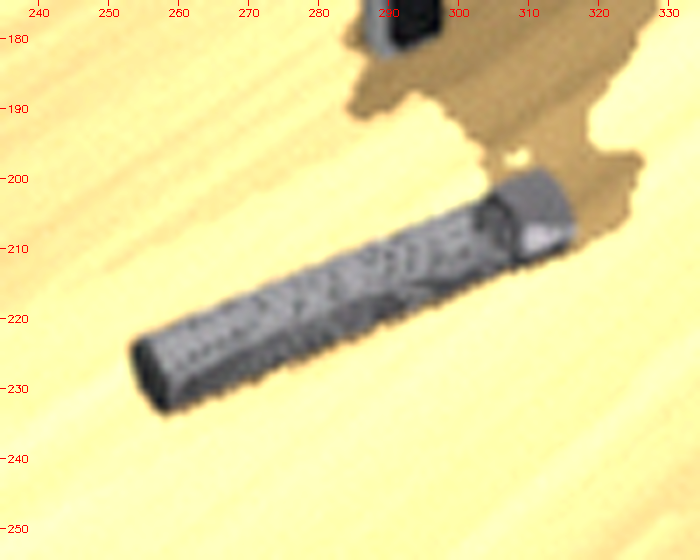

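>>> {"name": "arm_command", "arguments": {"increments": [0,0,0,-0.12,4.0,0,0,0,0,0,0,4.0,0,0,0,0,0,0,2.5,0,0,0,0,0,0,1.5,0,0,0,0,0,0,0.6,0,0,0,0,0,0,0,0,0]}}

```text
clock: 12.78
position: [0.4488, -0.0078, 0.1751]
ee_rot: [0.699, -0.699, 0.109, -0.11]
contact_force: [-0.4, -0.3, 0.1]
width: 0.0854
```

```bash
python3 - <<'E'
from h import *
from rig import manip
s=manip.get_state();plan(s,[.4487,-.008,.020],1.26)
for n,w in(("scene",(235,145,100,90)),):
    im=vision.get_image(n)[:,:,::-1];cv2.imwrite(f"pics/{n}8.png",im);c=crop(im,*w,6)
    cv2.imwrite(f"pics/{n}8c.png",c)
E
```

```text
grasp pt [ 0.4489 -0.0078  0.0201] jaw yaw -0.3114 down [ 0. -0. -1.] qpos [-0.173  0.354  2.088  0.     0.699  0.139] t 12.775 w 0.0854 F [-0.4 -0.3  0.1]
world move mm [-0.2 -0.2 -0.1] tool cm [-0.01  0.01 -0.02] turn world z options [-3.141e+00  1.000e-03] (tool wy = -that)
```

View pics/scene8c.png

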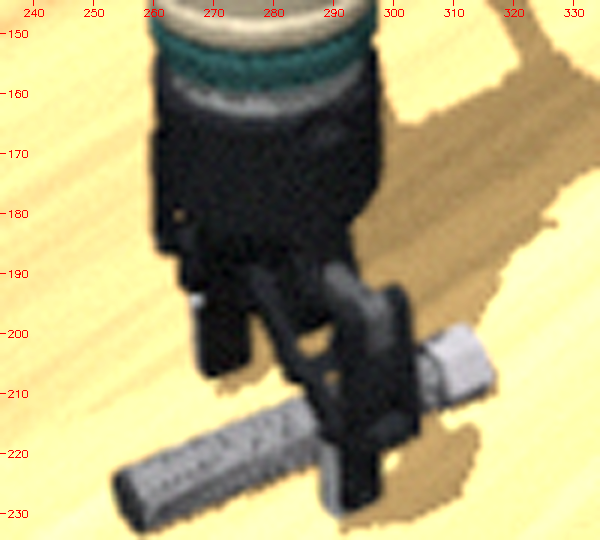

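Fingers straddle the fine stud (tips at about (272,206) and (293,229)). Close and lift.

>>> {"name": "arm_command", "arguments": {"increments": [0,0,0,0,0,0,1,0,0,0,0,0,0,1,0,0,0,0,0,0,1,0,0,0,0,0,0,1,0,0,0,0,0,0,1,0,0,0,0,0,0,1], "grip_force": 70}}

```text
clock: 13.58
position: [0.448, -0.0074, 0.1758]
ee_rot: [0.699, -0.699, 0.109, -0.11]
contact_force: [-0.6, 0.3, 5.3]
width: 0.0236
```

>>> {"name": "arm_command", "arguments": {"increments": [0,0,0,0,-1.0,0,1,0,0,0,0,-4.0,0,1,0,0,0,0,-5.0,0,1,0,0,0,0,-4.0,0,1,0,0,0,0,0,0,1]}}

```text
clock: 14.2
position: [0.4487, -0.0076, 0.318]
ee_rot: [-0.699, 0.699, -0.107, 0.112]
contact_force: [0.7, -0.2, -4.7]
width: 0.0235
```

```bash
python3 - <<'E'
from h import *
from rig import manip
s=manip.get_state();plan(s,[.6235,.118,.16],.037)
E
```

```text
grasp pt [ 0.4498 -0.0078  0.163 ] jaw yaw -0.3109 down [ 0.007 -0.001 -1.   ] qpos [-0.172  0.156  1.9    0.     1.079  0.139] t 14.2 w 0.0235 F [ 0.7 -0.2 -4.7]
world move mm [173.7 125.8  -3. ] tool cm [12.69  0.4  17.29] turn world z options [ 1.919 -1.223] (tool wy = -that)
```

>>> {"name": "arm_command", "arguments": {"increments": [0,0.175,0,0,0,0,1,0,0.175,0,0,0,0,1,0,0.175,0,0,0,0,1,0,0.175,0,0,0,0,1,0,0.175,0,0,0,0,1,0,0.175,0,0,0,0,1,0,0.173,0,0,0,0,1]}}

```text
clock: 15.08
position: [0.4467, -0.0073, 0.313]
ee_rot: [-0.507, 0.509, -0.494, 0.491]
contact_force: [-0.8, -0.5, -4.7]
width: 0.0237
```

>>> {"name": "arm_command", "arguments": {"increments": [0,0,0,-1.2,0,1.8,1,0,0,0,-2.4,0,3.6,1,0,0,0,-2.4,0,3.6,1,0,0,0,-2.4,0,3.6,1,0,0,0,-2.4,0,3.5,1,0,0,0,-1.1,0,1.7,1,0,0,0,0,0,0,1]}}

```text
clock: 15.95
position: [0.6226, 0.1197, 0.3129]
ee_rot: [-0.509, 0.51, -0.491, 0.489]
contact_force: [-0.8, -0.6, -4.8]
width: 0.0238
```

```bash
python3 - <<'E'
from h import *
from rig import manip
s=manip.get_state();plan(s,[.6235,.118,.094],.037)
E
```

```text
grasp pt [0.6223 0.1197 0.1579] jaw yaw -1.5308 down [-0.002  0.    -1.   ] qpos [8.000e-02 4.240e-01 1.512e+00 1.000e-03 1.208e+00 1.611e+00] t 15.95 w 0.0238 F [-0.8 -0.6 -4.8]
world move mm [  1.2  -1.7 -63.9] tool cm [0.18 6.39 0.13] turn world z options [ 3.139e+00 -3.000e-03] (tool wy = -that)
```

>>> {"name": "arm_command", "arguments": {"increments": [0,0.003,0,0.18,3.0,0.1,1,0,0,0,0,2.6,0,1,0,0,0,0,1.0,0,1,0,0,0,0,0,0,1]}}

```text
clock: 16.45
position: [0.6219, 0.116, 0.2483]
ee_rot: [-0.508, 0.509, -0.492, 0.491]
contact_force: [0.0, 0.5, -4.7]
width: 0.0238
```

```bash
python3 - <<'E'
from h import *
from rig import manip
s=manip.get_state();plan(s,[.6235,.118,.094],.037);p,R=pose(s);g=p+.155*R.as_matrix()[:,1]
im=vision.get_image("scene")[:,:,::-1];cv2.imwrite("pics/scene9.png",im);c=crop(im,325,155,110,85,7)
drawstud(c,"scene",7,325,155,[g[0],g[1],.037],p[2]-.1627,(0,255,255));cv2.imwrite("pics/scene9c.png",c)
E
```

```text
grasp pt [0.6215 0.116  0.0933] jaw yaw -1.5368 down [-0.002 -0.    -1.   ] qpos [0.075 0.478 1.597 0.    1.069 1.611] t 16.45 w 0.0238 F [ 0.   0.5 -4.7]
world move mm [2.  2.  0.7] tool cm [-0.19 -0.07  0.2 ] turn world z options [-3.139e+00  3.000e-03] (tool wy = -that)
```

View pics/scene9c.png

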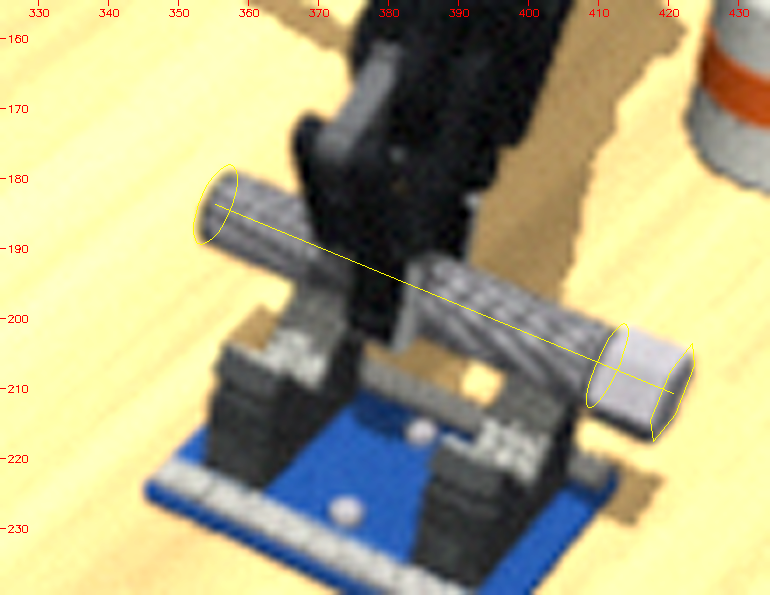

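>>> {"name": "arm_command", "arguments": {"increments": [0,0,0,-0.12,1.0,0.17,1,0,0,0,0,1.2,0,1,0,0,0,0,0.8,0,1,0,0,0,0,0.3,0,1,0,0,0,0,0,0,1]}}

```text
clock: 17.12
position: [0.6241, 0.1175, 0.2159]
ee_rot: [-0.508, 0.508, -0.492, 0.491]
contact_force: [-0.6, -0.6, -4.1]
width: 0.0236
```

```bash
python3 - <<'E'
from h import *
from rig import manip
for i in range(4):
    s=manip.get_state();p,R=pose(s);print(p,s["contact_force"].round(1),jaw(R))
    im=vision.get_image("scene")[:,:,::-1]
plan(s,[.6235,.118,.06],.037)
cv2.imwrite("pics/scene10.png",im);c=crop(im,335,165,100,85,7)
drawstud(c,"scene",7,335,165,[.6235,.118,.037],p[2]-.1627,(0,255,255));cv2.imwrite("pics/scene10c.png",c)
E
```

```text
[0.62412435 0.11747585 0.21585301] [-0.6 -0.6 -4.1] -1.5370301090082714
[0.62428617 0.11748577 0.21619746] [ 1.1  0.  -5. ] -1.5370008681199183
[0.62437394 0.11748779 0.21647478] [ 0.4 -0.1 -4.4] -1.537035608153049
[0.62439233 0.11750322 0.2165742 ] [-0.3 -0.5 -5.4] -1.5370395704139552
grasp pt [0.6245 0.1175 0.0616] jaw yaw -1.537 down [ 0.001  0.    -1.   ] qpos [0.077 0.513 1.627 0.    1.001 1.614] t 17.275 w 0.0236 F [-0.3 -0.5 -5.4]
world move mm [-1.   0.5 -1.6] tool cm [-0.05  0.16 -0.1 ] turn world z options [-3.138e+00  3.000e-03] (tool wy = -that)
```

View pics/scene10c.png

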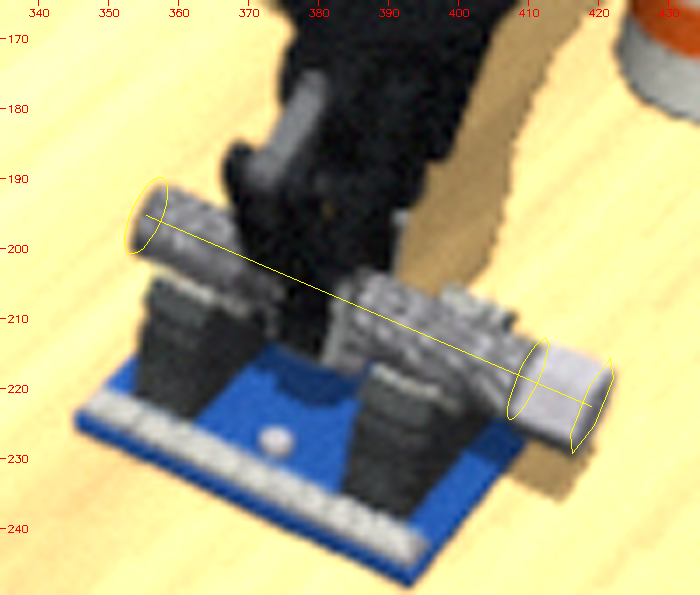

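>>> {"name": "arm_command", "arguments": {"increments": [0,0,0,-0.05,0.25,-0.08,1,0,0,0,0,0.15,0,1,0,0,0,0,0,0,1]}}

```text
clock: 17.7
position: [0.6232, 0.118, 0.2121]
ee_rot: [-0.508, 0.508, -0.492, 0.491]
contact_force: [0.4, 0.1, -4.9]
width: 0.0236
```

>>> {"name": "arm_command", "arguments": {"increments": [0,0,0,0,0.1,0,1,0,0,0,0,0.1,0,1,0,0,0,0,0,0,1]}}

```text
clock: 18.08
position: [0.6235, 0.1185, 0.2111]
ee_rot: [0.509, -0.508, 0.492, -0.492]
contact_force: [-1.5, 4.1, 2.5]
width: 0.0233
```

>>> {"name": "arm_command", "arguments": {"increments": [0,0,0,-0.06,0.05,0,1,0,0,0,0,0,0,1]}}

```text
clock: 18.32
position: [0.6236, 0.1189, 0.2109]
ee_rot: [0.509, -0.508, 0.491, -0.492]
contact_force: [-1.7, 3.2, 5.6]
width: 0.0238
```

>>> {"name": "arm_command", "arguments": {"increments": [0,0,0,0,0,0,0.5,0,0,0,0,0,0,0.3,0,0,0,0,0,0,0.2,0,0,0,0,0,0,0.2]}}

```text
clock: 18.82
position: [0.6234, 0.1184, 0.2095]
ee_rot: [-0.508, 0.508, -0.491, 0.492]
contact_force: [-0.4, 1.2, -0.7]
width: 0.0681
```

>>> {"name": "arm_command", "arguments": {"increments": [0,0,0,0,-1,0,0.2,0,0,0,0,-3,0,0.2,0,0,0,0,-5,0,0,0,0,0,0,-5,0,0,0,0,0,0,0,-5,0,0,0,0,0,0,-5,0]}}

```text
clock: 19.58
position: [0.5226, 0.1151, 0.3512]
ee_rot: [0.509, -0.508, 0.491, -0.492]
contact_force: [-0.9, -0.4, -0.3]
width: 0.0856
```

>>> {"name": "arm_command", "arguments": {"increments": [0,0,0,0,0,-5,0,0,0,0,0,0,-5,0,0,0,0,0,0,-5,0,0,0,0,0,0,-5,0,0,0,0,0,0,-5,0,0,0,0,0,0,-5,0,0,0,0,0,0,0,0]}}

```text
clock: 20.45
position: [0.2198, 0.1047, 0.3497]
ee_rot: [0.509, -0.509, 0.491, -0.491]
contact_force: [0.9, 0.6, -0.5]
width: 0.0853
```

```bash
python3 - <<'E'
from h import *
from rig import manip
s=manip.get_state();plan(s,[.6235,.118,.094],.037)
o=[]
for n,w in(("top",((220,95,75,90),(322,90,75,90))),("scene",((335,180,85,75),(275,255,110,75)))):
    im=vision.get_image(n)[:,:,::-1];cv2.imwrite(f"pics/{n}11.png",im)
    k=5 if n=="top" else 6
    k=4.0
    for (u,v,ww,hh),q in zip(w,([.6235,.118,.037],[.6535,-.126,.217])):
        c=crop(im,u,v,ww,hh,6);cv2.imwrite(f"pics/z_{n}_{u}.png",c)
        drawstud(c,n,6,u,v,q,.048,(0,255,255));o.append(c)
cv2.imwrite("pics/fa.png",cv2.resize(np.hstack([x[:540,:450] for x in o[:2]]),(800,480)))
cv2.imwrite("pics/fb.png",np.hstack([o[2][:450,:400],o[3][:450,:400]]))
E
```

```text
grasp pt [0.2198 0.1048 0.1947] jaw yaw -1.5359 down [-0.  0. -1.] qpos [ 0.156 -0.218  2.165  0.     1.195  1.691] t 20.45 w 0.0853 F [ 0.9  0.6 -0.5]
world move mm [ 403.7   13.2 -100.7] tool cm [ 0.09 10.06 40.39] turn world z options [-3.139e+00  2.000e-03] (tool wy = -that)
```

View pics/fa.png

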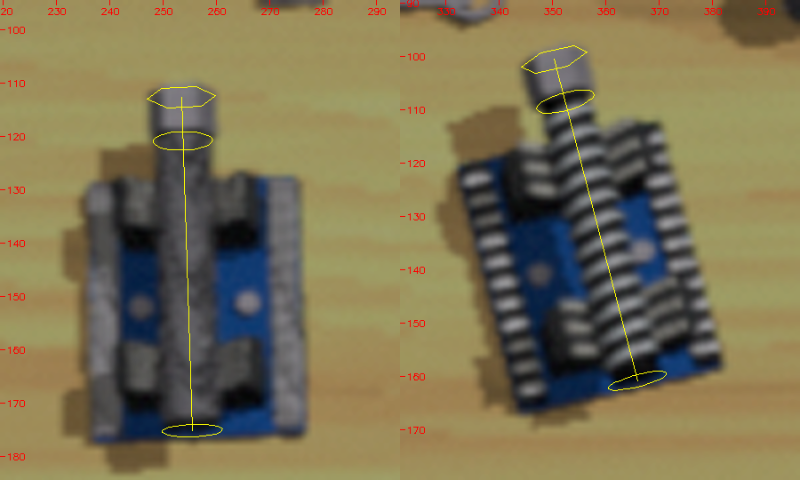

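View pics/scene11.png

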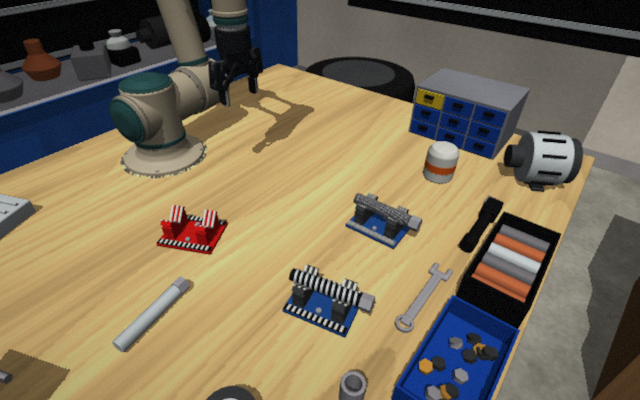

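View pics/fb.png

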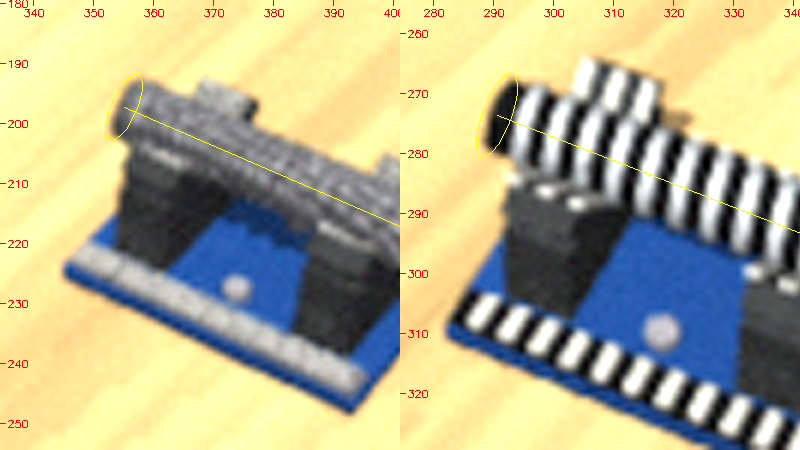

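```bash
python3 - <<'E'
from h import *
im=cv2.imread("pics/top11.png");im2=cv2.imread("pics/top0.png")
cv2.imwrite("pics/x1.png",np.hstack([crop(im,232,105,48,78,7,gain=2),crop(im,325,92,62,78,7,gain=2)]))
E
```

```text
(no output)
```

View pics/x1.png

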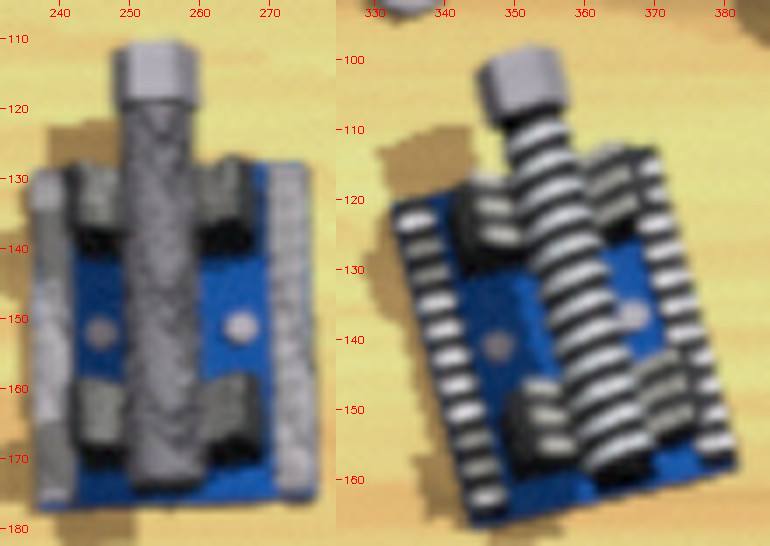

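```bash
python3 - <<'E'
from h import *
for name,q in(("fine",[.6235,.118,.037]),("coarse",[.6535,-.126,.217])):
    for l in[(.085,0,.061),(.085,0,.035),(.065,0,.061),(-.065,0,.061),(-.065,0,.035),(-.06,0,.008),(.06,0,.008)]:
        print(name,l,proj("top",tf(q,[l]))[0].round(1),proj("scene",tf(q,[l]))[0].round(1))
E
```

```text
fine (0.085, 0, 0.061) [253.  110.9] [419.7 219.9]
fine (0.085, 0, 0.035) [254.  114.6] [417.3 229.4]
fine (0.065, 0, 0.061) [253.3 119.2] [410.5 216. ]
fine (-0.065, 0, 0.061) [255.  174.1] [355.7 192.7]
fine (-0.065, 0, 0.035) [256.1 176.4] [354.7 202. ]
fine (-0.06, 0, 0.008) [257.  176.6] [355.7 212.1]
fine (0.06, 0, 0.008) [255.4 128.1] [404.1 233.9]
coarse (0.085, 0, 0.061) [351.   98.7] [372.3 300.1]
coarse (0.085, 0, 0.035) [349.9 102.6] [370.6 309.8]
coarse (0.065, 0, 0.061) [353.1 106.7] [360.6 295.7]
coarse (-0.065, 0, 0.061) [366.8 159.6] [290.5 268.8]
coarse (-0.065, 0, 0.035) [365.3 162.2] [290.9 278.5]
coarse (-0.06, 0, 0.008) [363.4 162.8] [293.7 289.1]
coarse (0.06, 0, 0.008) [351.3 116. ] [355.1 313.8]
```

```bash
python3 - <<'E'
from rig import ticket
print(ticket.sign_off())
E
```

```text
the job is handed in; nothing more can be done
None
```

I laid the coarse stud in the gauge with the coarse teeth first, then the fine stud in the gauge with the fine teeth. The job was handed in at about 20.6 s on the robot's clock, with the gripper open and well clear. I left the smooth look-alike and the red gauge alone.

**Last checks:** the top and scene pictures show each stud lying level in both V notches. The hex end and hex shoulder sit within about 0.5 px (about 1 mm) of where a fully seated, centred stud should appear. No force I read passed about 10 N, far below the limits; I only read it at the end of each move.

**What disagreed:**
- **Plain thread ends:** in the top picture they looked about 1.5–2 px short of the model on both studs. I put this down to the dark end faces and trusted the hex end instead.
- **Uneven contact:** both studs touched slightly off-centre when lowered, with 4–5 N sideways. I shifted each about 1 mm or less before letting go, and they then settled into the notches.

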